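Set the mill's roll gap and hold the bar in the guard slot

TASK

Turn the dial on top of the small rolling mill until it reads 6, then take the brass bar off the steel block, pass it end first through the slot in the mill's finger guard and hold it flat and straight, its end resting gently against the rolls. Finish like that, still gripping the bar and lightly pressing it on the rolls, and leave the pliers, the round tin and the short block where they lie.

Things in the scene. Friction and masses are not known exactly. Their poses are not given: they have to be found in the camera images.
- bar_center (a point): Centre of the flat brass bar: 160 (its x) x 24 (its y) x 8 mm (its z), about 0.22 kg, both ends alike. It starts lying flat across the steel block, its centre 32 mm above the bench, with 40 to 60 mm overhanging at either end, and points roughly away from the robot (within 0.6 rad of world x).
- steel_block: Fixed pale grey steel block that carries the bar, 58 x 60 mm and 28 mm high; origin at the centre of its underside. Some 0.2 m to the left of it, beyond the low wooden rail, a dark pole with its cable (1 m tall, near x 0.41, y 0.38) and a magnifier stand (0.5 m tall, near x 0.38, y 0.42) rise from the bench: keep the arm clear of them.
- mill: Fixed grey rolling mill, open front towards the robot. Origin on the bench below the rolls; x is the level feed direction (away from the robot), y left, z up. Base: 116 mm wide, from x -72 to 114 mm, top 20 mm up. Cheeks and guard are up to 114 mm wide, frame top 148 mm up, from x -40 to 48 mm.
- mill_slot (a point): Centre of the slot in the guard, on the guard's front face, 75 mm up; axes as the mill. The slot is 26 mm wide and 10 mm high, through a 4 mm upright steel plate (106 mm wide, 40 to 112 mm up). In front of it four lips flare out some 8 mm, to a mouth of about 37 x 21 mm. Nothing stands between the plate and the rolls.
- mill_nip (a point): Middle of the roll gap when the dial reads 6: 46 mm behind mill_slot along the mill's x, 75 mm up; axes as the mill. The gap is then 6 mm, so the 8 mm bar stops against the rolls with its end about 6 mm short of this point (its centre 86 mm). With the dial at 8 or more the bar would slide right through.
- upper_roll: Upper steel roll, 40 mm in diameter, 60 mm long, lying along the mill's y, does not turn; origin at the middle of its axis. The dial raises and lowers it: gap in mm = number on the dial.
- lower_roll: Lower steel roll, same size, fixed, axis 52 mm up; origin at the middle of its axis.
- dial_grip (a point): Centre of the upright dark grip bar of the gap dial: 46 long, 12 thick, 26 mm high, 171 to 197 mm up, on the dial's vertical axis above the nip. At reading 6 it lies across the feed direction (along the mill's y). Below it a hub 31 mm and the pale scale sleeve 63 mm in diameter, its top 165 mm up. This point's axes turn with the dial.
- gap_dial (a joint): Dial angle, rad: 0.3 per number, so 1.8 reads 6; grows counter-clockwise from above. Even numbers 0 to 10 are written, odd ones are strokes; they pass a fixed pointer on the robot's side. A sprung ball clicks in at each number, holds with some 0.1 N m and pulls the dial home when let go near one. Starts at 8, 9 or 10: turn clockwise 0.6 to 1.2 rad.
- pliers_center (a point): Centre of small pliers with yellow grips, 138 x 42 x 11 mm, lying on the bench; not to be disturbed.
- round_tin_center (a point): Centre of a flat round pale tin, 58 mm in diameter and 18 mm high; not to be disturbed.
- short_block_center (a point): Centre of a short yellow brass block, 66 x 21 x 20 mm, lying on the bench in front of the mill; not to be disturbed.

How it is judged (in metres and radians):
On the way, in this order (a step that is already met when the one before it is completed fails the run):
1. the dial is set to 6 while the bar is still away from the mill (value of joint gap_dial between 1.71 and 1.89 rad and distance between bar_center and mill_nip above 0.15 m), for 0.3 s.
2. the bar's end has come through the guard's slot (value of joint gap_dial between 1.71 and 1.89 rad and x of bar_center in the frame of mill_nip between -0.118 and -0.07 m and y of bar_center in the frame of mill_nip between -0.005 and 0.005 m and z of bar_center in the frame of mill_nip between -0.006 and 0.006 m and angle between the x axis of bar_center and the x axis of mill_nip, either way round below 0.1 rad), for 0.1 s.
At the end, for the whole second after the job is handed in: Dial at 6 (within 0.09 rad); bar through the slot, its centre 81 to 93 mm before the nip, within 5 mm sideways, 6 mm in height and 0.1 rad of the feed direction; its end presses a roll with over 0.3 N, the fingers grip it with over 2 N, and it is still (value of joint gap_dial between 1.71 and 1.89 rad and x of bar_center in the frame of mill_nip between -0.093 and -0.081 m and y of bar_center in the frame of mill_nip between -0.005 and 0.005 m and z of bar_center in the frame of mill_nip between -0.006 and 0.006 m and angle between the x axis of bar_center and the x axis of mill_nip, either way round below 0.1 rad and (contact force between bar and upper_roll above 0.3 N or contact force between bar and lower_roll above 0.3 N) and contact force between bar and the fingers above 2 N and linear speed of bar below 0.01 m/s); the arm keeps its last pose, push and grip.
It fails at once if the bar is pushed against the mill with more than 40 N (contact force between bar and mill above 40 N).
It fails at once if the pliers, the round tin or the short block is moved by more than 2 cm (distance of any of pliers_center, round_tin_center, short_block_center from where it was at the start of the episode above 0.02 m).
It also fails if it takes over 67 s, if anything falls off the work surface, if the arm or the gripper's body presses on something with over 40 N, if the wrist force passes 120 N, or if a joint passes its speed limit or range.

ROBOT

A 7-joint arm with a two-finger parallel gripper is mounted at the origin on a cart in front of the work surface, level with it; the furniture and walls round the work are solid. World frame = base frame: x ahead of the robot, y to its left, z up, the work surface at z = 0. Lengths are in m, angles in degrees, forces in N, time in s.
With the tool pointing down it reaches from about 0.425 to 0.875 m from the base axis. Payload 4.7 kg.
Tool frame: the origin (TCP) lies on the centre line of the jaws, within the pads' length; the fingertips stand env.nose_length ahead of it and the grasp point (between the pads) lies 8 mm behind it (env.nose_length is the distance from the TCP to the fingertips, in m); y points along the fingers, z is the direction in which the jaws open and shut, and the axes are right-handed (so a half turn about y gives the same grasp; the last joint's range is limited). The gripper opens to 87 mm and grips with 3 to 60 N. Pads are 19 mm wide; open, the fingers measure 117 mm over their backs; the gripper's body (75 mm by 190 mm) begins 51 mm behind the grasp point.
Start: joints at [75.006, 18.392, -4.016, 83.108, 1.295, 78.541, -3.26], TCP at [0.177, -0.625, 0.234] pointing down, gripper open.
Joint ranges: [-163.93, 163.93], [-17.29, 119.83], [-79.2, 71.16], [3.27, 140.29], [-89.18, 269.18], [5.43, 117.66], [-154.24, 154.24]. Speed limits (degrees/s): [147.25, 147.25, 180, 180, 180, 180, 180].

INTERFACE

Orientations are given as [roll, pitch, yaw] about the fixed x, y, z axes, in that order (R = Rz(yaw) Ry(pitch) Rx(roll)).
In Python, from cell import env, read_camera, camera_info, job, models gives the robot as it stands.
- The arm moves only by the tool move_arm, never from a script. Its argument "moves" is a list of rows, each a list of 6 numbers: the shift along the tool's x, y, z in mm, then the turn, a rotation vector about the tool's x, y, z in degrees. In form: [[x, y, z, ax, ay, az], ...]. A call has 1 to 20 rows; each row is the pose to reach, as a shift and turn from the pose commanded when the call began, along the tool's axes at that moment; what a row does not reach only later rows make up. A row lasts 1/12 s, in which the tool goes at most 41.7 mm and 7.16 degrees, less where a joint would pass 70% of its speed; a pose out of reach is approached as far as the arm can. A call with a gripper value outside its range is refused whole. "claw" is the finger opening in mm, from 0 to 87, set as the call begins (left out, the last holds). The fingers move at their own pace and stop on an object; "newtons" is the grip in N (left out, the last holds). Time passes only in rows, so rows that repeat a pose let the fingers close. It gives the time, the measured TCP pose, the force and the opening at its end, in the units of the state.
- env.get_obs(): the state, without advancing time (a new reading comes with each control period).
- read_camera(name): name is "scene" or "top" or "wrist"; returns (picture, depth): 480x640x3 uint8, red, green, blue; 480x640 float32, m along the optical axis (not along the pixel's ray), 0 where there is no reading.
- camera_info(name): a dict with "fx", "fy", "cx", "cy" (pixels), "R" (3x3) and "t" (3): a world point X has camera coordinates R X + t. Camera axes: x right, y down, z forward; pixel columns grow to the right and rows downward; lengths in m; the calibration is good to about 2 mm. A picture is of the moment at which its call begins: read the wrist's pose just before it. camera_info takes no time and is no camera call; for the wrist camera it gives the pose at the moment of the call.
- job.sign_off(): hands the job in, once; it reports no verdict.
Trained networks look in the newest picture that a camera, given by its name, has taken for a name from the list of things; names that differ only in an ending like _2 or _b are one class to them, and where a whole thing is asked for, a point or a joint stands for the part that bears it (a point fixed in the world has none). Each returns a list of dicts, best first, with "score" (0 to 1); they miss things now and then, are a little off and sometimes report something else, mostly with a low value. They report only what shows in the picture. A call takes as long as a camera call.
- models.spot_in(target, camera): "point" ([x, y, z] in m, in world coordinates, good to about 4 mm: the middle of the surface that is visible of it).
- models.cut_out(target, camera): "mask" (480x640 bool, what is visible of it).
The state is a dict: "time_s": time; "qpos": joint angles; "joint_velocities": joint speeds; "effort": joint torques, N m; "tool_pos": TCP position; "tool_rot": TCP orientation; "force": force on the tool from outside, world axes, zero at the start; "wrist_torque": the same for the moment, N m; "grip_width": finger opening in m.
Only numpy, scipy, OpenCV 4.12 (cv2) and the standard library are available. Lean on these libraries where they do the work, as an engineer would, in place of code of your own. Each camera call takes 0.05 s, during which the arm holds its last target.

## Working session

There is one attempt and no reset: what is moved stays moved. The work goes in short steps, Python scripts to look and compute and a tool call to move; the robot and the scene stay as the last step left them, time stands still between calls to the robot, and variables do not carry over. Pictures are saved under pics/ and viewed, and the job is handed in when it is done.

Besides the shell and the picture viewer there is one more tool, called after "Emit:" as name(argument=value, ...) on one line, values as JSON. move_arm: Moves the arm, as the interface text tells. Its arguments: {"type":"object","properties":{"moves":{"type":"array","items":{"type":"array","items":{"type":"number"}}},"claw":{"type":"number"},"newtons":{"type":"number"}},"required":["moves"]}

```bash
ls; mkdir -p pics
python3 - <<'E'
from cell import env, read_camera, camera_info, job, models
import cv2, numpy as np
o=env.get_obs(); print(o['time_s'],o['tool_pos'],o['tool_rot'],o['grip_width'],env.nose_length)
for n in ['scene','top']:
    im,d=read_camera(n); cv2.imwrite(f'pics/{n}0.png',im[:,:,::-1]); np.save(f'pics/{n}0.npy',d)
    c=camera_info(n); print(n,c['fx'],c['R'],c['t'])
for t in ['bar_center','steel_block','mill','dial_grip','pliers_center','round_tin_center','short_block_center']:
    r=models.spot_in(t,'top'); print(t,[(np.round(x['point'],3),round(x['score'],2)) for x in r[:3]])
print(env.get_obs()['time_s'])
E
```

```text
pics
0.0 [ 0.17681346 -0.62493525  0.23247254] [-9.01086189e+01 -3.96401185e-03 -1.64197327e+02] 0.08702002242808646 0.011
scene 464.3856375346195 [[-6.69916404e-01 -7.42436510e-01  2.01624657e-04]
 [-5.41887773e-01  4.88771296e-01 -6.83710656e-01]
 [ 5.07513205e-01 -4.58138242e-01 -7.29753176e-01]] [0.35817411 0.36111788 0.90513469]
top 468.63589162559794 [[ 0.00835071 -0.99994724  0.0059812 ]
 [-0.98482362 -0.00926107 -0.17331089]
 [ 0.17335714 -0.00444316 -0.984849  ]] [-0.01204017  0.55389496  0.92941476]
bar_center [(array([0.66 , 0.192, 0.038]), 0.67)]
steel_block [(array([0.654, 0.172, 0.028]), 0.86), (array([ 0.648, -0.241,  0.132]), 0.25)]
mill [(array([ 0.648, -0.242,  0.135]), 0.82)]
dial_grip [(array([ 0.652, -0.248,  0.165]), 0.93), (array([ 0.647, -0.243,  0.132]), 0.33)]
pliers_center [(array([0.391, 0.247, 0.008]), 0.89), (array([ 0.651, -0.25 ,  0.166]), 0.65)]
round_tin_center [(array([0.474, 0.309, 0.023]), 0.94), (array([0.662, 0.19 , 0.036]), 0.57)]
short_block_center [(array([ 0.481, -0.301,  0.022]), 0.81)]
0.45
```

View pics/top0.png

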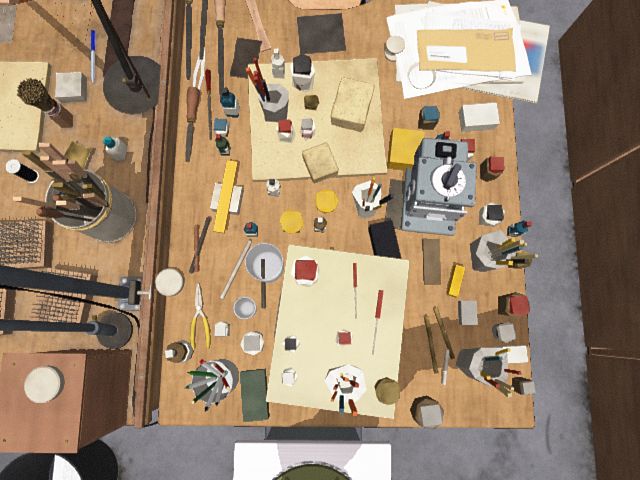

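View pics/scene0.png

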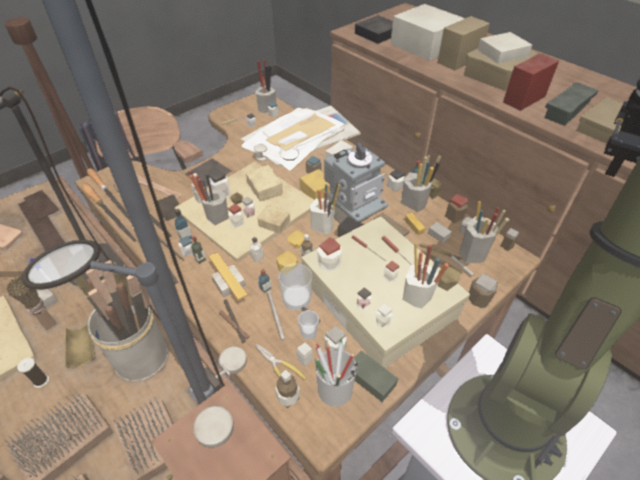

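Top view: the mill sits at about (438,185) with its dial at (450,178). The bar is at (226,196) on the block, the pliers at (201,318), the tin at (169,282) and the short block at (456,280). I'll zoom in and measure.

```bash
cat > h.py <<'E'
from cell import env, read_camera, camera_info, job, models
import cv2, numpy as np
from scipy.spatial.transform import Rotation as Ro
def cloud(d,c):
    v,u=np.mgrid[0:480,0:640]
    P=np.stack([(u-c['cx'])/c['fx']*d,(v-c['cy'])/c['fy']*d,d],-1)
    return (P-c['t'])@c['R']
def proj(X,c):
    p=c['R']@np.array(X)+c['t']; return c['fx']*p[0]/p[2]+c['cx'],c['fy']*p[1]/p[2]+c['cy']
def rpy2m(r): return Ro.from_euler('xyz',r,degrees=True).as_matrix()
def plan(pos,R):
    """shift mm and rotvec deg in current tool axes to go to pos,R"""
    o=env.get_obs(); R0=rpy2m(o['tool_rot'])
    return np.round(R0.T@(np.array(pos)-o['tool_pos'])*1000,1), np.round(Ro.from_matrix(R0.T@R).as_rotvec(degrees=True),2)
E
python3 - <<'E'
from h import *
im=cv2.imread('pics/top0.png'); d=np.load('pics/top0.npy')
a=cv2.resize(im[120:250,380:500],None,fx=4.5,fy=4.5,interpolation=cv2.INTER_CUBIC)
cv2.imwrite('pics/mill0.png',a)
cv2.imwrite('pics/bar0.png',cv2.resize(im[140:260,150:300],None,fx=4,fy=4,interpolation=cv2.INTER_CUBIC))
c=camera_info('top'); P=cloud(d,c)
# bar: by height and region
m=(abs(P[...,2]-.036)<.005)&(abs(P[...,0]-.66)<.12)&(abs(P[...,1]-.185)<.07)&(d>0)
hsv=cv2.cvtColor(im,cv2.COLOR_BGR2HSV); my=m&(hsv[...,1]>140)
pts=P[my]; r=cv2.minAreaRect((pts[:,:2]*1000).astype(np.float32)); print('bar',len(pts),r,pts[:,2].mean())
vs,us=np.nonzero(my);print(us.min(),us.max(),vs.min(),vs.max())
for n,(lo,hi) in dict(frame=(.135,.158),base=(.012,.024),grip=(.185,.205),sleeve=(.158,.17)).items():
    m=(P[...,2]>lo)&(P[...,2]<hi)&(abs(P[...,0]-.64)<.14)&(abs(P[...,1]+.24)<.1)&(d>0)
    p=P[m]; 
    if len(p)>5: print(n,len(p),cv2.minAreaRect((p[:,:2]*1000).astype(np.float32)),p[:,2].mean())
# height map around
H=np.zeros((480,640),np.uint8); H[d>0]=np.clip(P[...,2][d>0]*1000,0,255)
cv2.imwrite('pics/hm.png',cv2.applyColorMap(H,cv2.COLORMAP_JET))
E
```

```text
bar 823 ((654.8738403320312, 162.35458374023438), (90.8543930053711, 160.25830078125), 82.82611083984375) 0.036233720170614214
213 256 160 232
frame 1890 ((680.32861328125, -227.55764770507812), (164.56243896484375, 123.22357177734375), 84.73853302001953) 0.14718093254551357
base 1395 ((639.3510131835938, -238.00355529785156), (199.67677307128906, 277.87713623046875), 89.18843078613281) 0.01866308564653739
grip 180 ((656.6847534179688, -250.2374267578125), (12.162490844726562, 46.62749481201172), 63.64042282104492) 0.1955362204818825
sleeve 602 ((658.6298217773438, -251.97439575195312), (62.346012115478516, 67.06060028076172), 43.734893798828125) 0.16447726268369847
```

View pics/mill0.png

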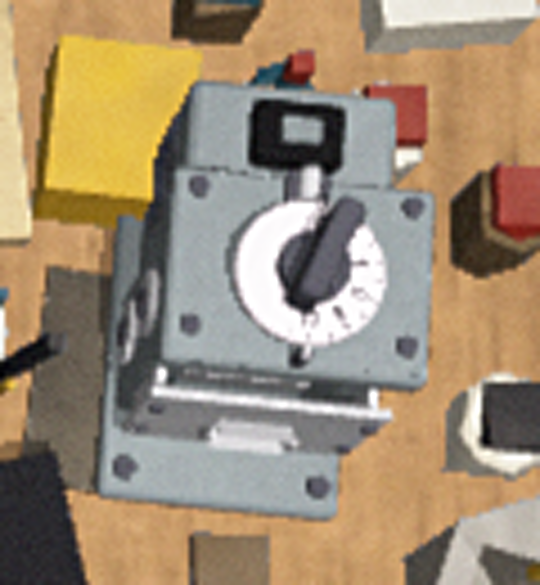

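View pics/bar0.png

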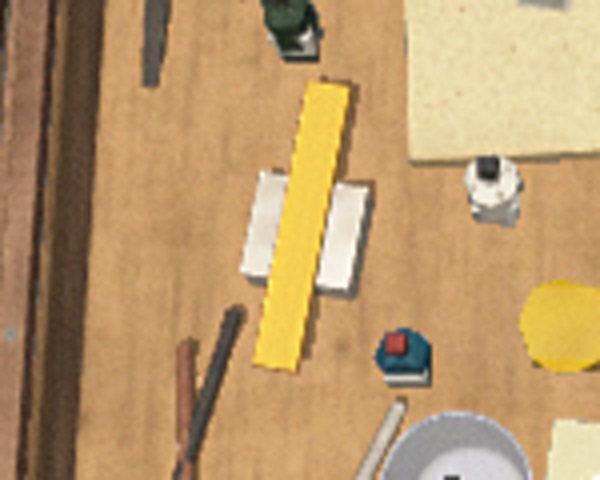

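View pics/hm.png

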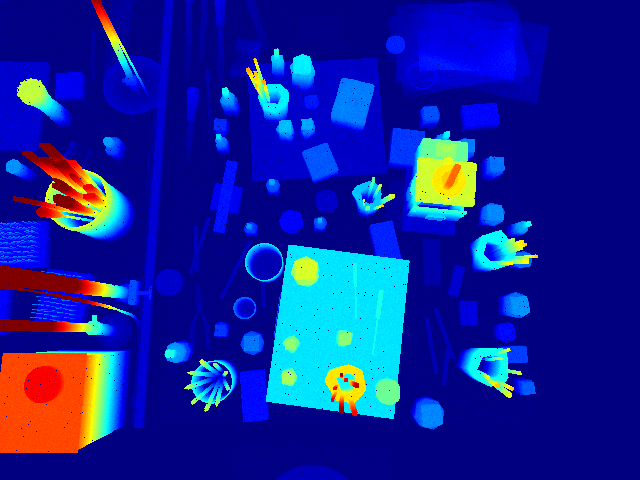

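Run:
```python
from h import *
im=cv2.imread('pics/top0.png'); d=np.load('pics/top0.npy')
c=camera_info('top'); P=cloud(d,c)
def pca(p):
    m=p.mean(0); w,V=np.linalg.eigh(np.cov((p-m).T)); v=V[:,-1]; return m,np.degrees(np.arctan2(v[1],v[0]))%180
m=(P[...,2]>.185)&(P[...,2]<.205)&(abs(P[...,0]-.65)<.06)&(abs(P[...,1]+.25)<.06)
print('grip',pca(P[m][:,:2]), P[m][:,2].mean())
for lo,hi in [(.144,.152)]:
    m=((P[...,2]>lo)&(P[...,2]<hi)&(abs(P[...,0]-.65)<.06)&(abs(P[...,1]+.24)<.09)).astype(np.uint8)
    m=cv2.morphologyEx(m,cv2.MORPH_OPEN,np.ones((3,3)))
    n,l,s,_=cv2.connectedComponentsWithStats(m); k=1+s[1:,4].argmax()
    p=P[l==k]; print('frame',len(p),cv2.minAreaRect((p[:,:2]*1000).astype(np.float32)),p[:,2].mean())
hsv=cv2.cvtColor(im,cv2.COLOR_BGR2HSV)
m=(P[...,2]>.028)&(P[...,2]<.042)&(abs(P[...,0]-.66)<.12)&(abs(P[...,1]-.18)<.05)&(hsv[...,1]>120)&(hsv[...,2]>150)&(hsv[...,0]>17)&(hsv[...,0]<32)
p=P[m][:,:2]; print('bar',len(p),pca(p),cv2.minAreaRect((p*1000).astype(np.float32)),np.percentile(P[m][:,2],[5,50,95]))
# ortho height map, 1px=1.5mm; rows: x from .95 down to .2; cols: y from .45 to -.45
H=np.zeros((500,600),np.float32)
ok=(d>0); r=((.95-P[...,0])/.0015).astype(int); q=((.45-P[...,1])/.0015).astype(int)
ok&=(r>=0)&(r<500)&(q>=0)&(q<600)
o=np.argsort(P[...,2][ok]); H[r[ok][o],q[ok][o]]=P[...,2][ok][o]
H=cv2.dilate(H,np.ones((3,3)))
g=cv2.applyColorMap(np.clip(H*1000,0,255).astype(np.uint8),cv2.COLORMAP_JET)
for x in np.arange(.3,.95,.1): cv2.putText(g,f'{x:.1f}',(0,int((.95-x)/.0015)),0,.4,(255,255,255)); cv2.line(g,(0,int((.95-x)/.0015)),(600,int((.95-x)/.0015)),(120,120,120))
for y in np.arange(-.4,.45,.1): cv2.putText(g,f'{y:.1f}',(int((.45-y)/.0015),10),0,.4,(255,255,255)); cv2.line(g,(int((.45-y)/.0015),0),(int((.45-y)/.0015),500),(120,120,120))
cv2.imwrite('pics/ortho.png',g)
for n,(a,b,e,f) in dict(board=(.3,.5,-.1,.1),rcup=(.5,.6,-.4,-.3),rcup2=(.3,.4,-.35,-.25),front=(.46,.58,-.35,-.15),midcup=(.6,.7,-.15,-.05),all=(.3,.9,-.3,.3)).items():
    m=(P[...,0]>a)&(P[...,0]<b)&(P[...,1]>e)&(P[...,1]<f)&(d>0); print(n,np.percentile(P[m][:,2],[50,90,99,100]))
```

```text
grip (array([ 0.65548128, -0.24918376]), np.float64(154.19073516563472)) 0.1955362204818825
frame 844 ((663.9996337890625, -220.66140747070312), (54.64257049560547, 87.92086791992188), 86.47209167480469) 0.1476998216345704
bar 801 (array([0.6573523 , 0.19464927]), np.float64(171.9497969382041)) ((658.7872314453125, 194.47225952148438), (24.759265899658203, 160.28135681152344), 81.99961853027344) [0.03371078 0.03629093 0.03926705]
board [0.08983964 0.12983196 0.16658083 0.25549296]
rcup [0.05626168 0.13222252 0.16368528 0.17303746]
rcup2 [0.00252894 0.10030751 0.13853753 0.15495393]
front [0.00324602 0.08965337 0.09841985 0.10245401]
midcup [0.00310845 0.09749545 0.14998413 0.17546437]
all [0.01809552 0.09219026 0.16551904 0.25549296]
```

View pics/ortho.png

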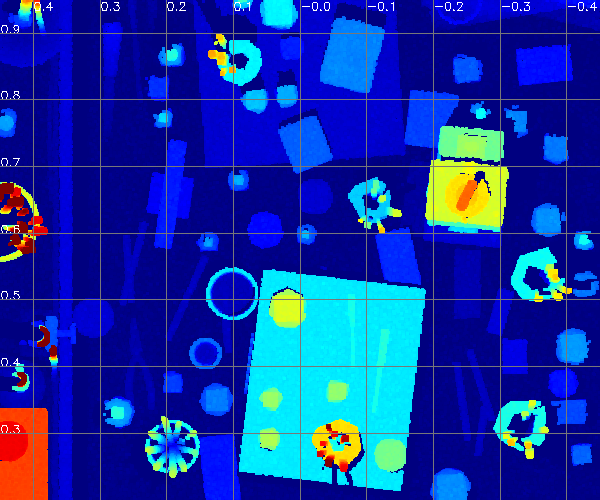

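Run:
```python
from h import *
print(plan([.62,-.245,.36],rpy2m([-90,0,-26])))
print(plan([.177,-.625,.36],rpy2m([-90,0,-164.2])))
```

```text
(array([-529.9, -126.5, -245.4]), array([ 1.000e-02, -1.382e+02, -0.000e+00]))
(array([-1.000e-01, -1.265e+02, -4.000e-01]), array([0., 0., 0.]))
```

Emit:
move_arm(moves=[[0,-40,0,0,-7,0],[0,-80,0,0,-14,0],[0,-120,0,0,-21,0],[-530,-126.5,-245.4,0,-138.2,0],[-530,-126.5,-245.4,0,-138.2,0],[-530,-126.5,-245.4,0,-138.2,0],[-530,-126.5,-245.4,0,-138.2,0],[-530,-126.5,-245.4,0,-138.2,0],[-530,-126.5,-245.4,0,-138.2,0],[-530,-126.5,-245.4,0,-138.2,0],[-530,-126.5,-245.4,0,-138.2,0],[-530,-126.5,-245.4,0,-138.2,0],[-530,-126.5,-245.4,0,-138.2,0],[-530,-126.5,-245.4,0,-138.2,0],[-530,-126.5,-245.4,0,-138.2,0],[-530,-126.5,-245.4,0,-138.2,0],[-530,-126.5,-245.4,0,-138.2,0],[-530,-126.5,-245.4,0,-138.2,0],[-530,-126.5,-245.4,0,-138.2,0],[-530,-126.5,-245.4,0,-138.2,0]], claw=50, newtons=25)

```text
time_s: 2.12
tool_pos: [0.6209, -0.2437, 0.3596]
tool_rot: [-90.0, 0.0, -25.5]
force: [-0.6, -1.4, 0.3]
grip_width: 0.05
```

Run:
```python
from h import *
c=camera_info('wrist'); im,d=read_camera('wrist'); cv2.imwrite('pics/w1.png',im[:,:,::-1]); np.save('pics/w1.npy',d)
P=cloud(d,c); print(env.get_obs()['tool_pos'],env.get_obs()['tool_rot'],env.get_obs()['qpos'])
def pca(p):
    m=p.mean(0); w,V=np.linalg.eigh(np.cov((p-m).T)); v=V[:,-1]; return m,np.degrees(np.arctan2(v[1],v[0]))%180
m=(P[...,2]>.190)&(P[...,2]<.204)&(abs(P[...,0]-.65)<.06)&(abs(P[...,1]+.25)<.06)&(d>0)
p=P[m]; print('grip',len(p),pca(p[:,:2]),cv2.minAreaRect((p[:,:2]*1000).astype(np.float32)), p[:,2].mean())
m=((P[...,2]>.142)&(P[...,2]<.154)&(abs(P[...,0]-.65)<.07)&(abs(P[...,1]+.24)<.09)&(d>0)).astype(np.uint8)
m=cv2.morphologyEx(m,cv2.MORPH_OPEN,np.ones((3,3)))
n,l,s,_=cv2.connectedComponentsWithStats(m)
for k in range(1,n):
    if s[k,4]>200: p=P[l==k]; print('frame',len(p),cv2.minAreaRect((p[:,:2]*1000).astype(np.float32)),p[:,2].mean())
for t in ['dial_grip','mill','upper_roll']:
    print(t,[(np.round(x['point'],4),round(x['score'],2)) for x in models.spot_in(t,'wrist')[:2]])
```

```text
[ 0.62054175 -0.24449708  0.35969597] [-8.99945740e+01  2.36650145e-02 -2.56610371e+01] [ 44.84374276  23.16563032 -37.76410034  66.66298999  13.97340691
  94.53239871  74.84488819]
grip 659 (array([ 0.65616779, -0.25102284]), np.float64(153.5780004132431)) ((657.052490234375, -251.31430053710938), (11.773811340332031, 45.30231857299805), 64.55595397949219) 0.19655602914862516
frame 5634 ((661.2928466796875, -252.1624298095703), (114.10028076171875, 87.85883331298828), 84.46585083007812) 0.1480979360929458
dial_grip [(array([ 0.6515, -0.2507,  0.1644]), 0.81), (array([ 0.6402, -0.2466,  0.149 ]), 0.6)]
mill [(array([ 0.6432, -0.248 ,  0.1512]), 0.92)]
upper_roll [(array([ 0.6532, -0.2502,  0.1674]), 0.24)]
```

View pics/w1.png

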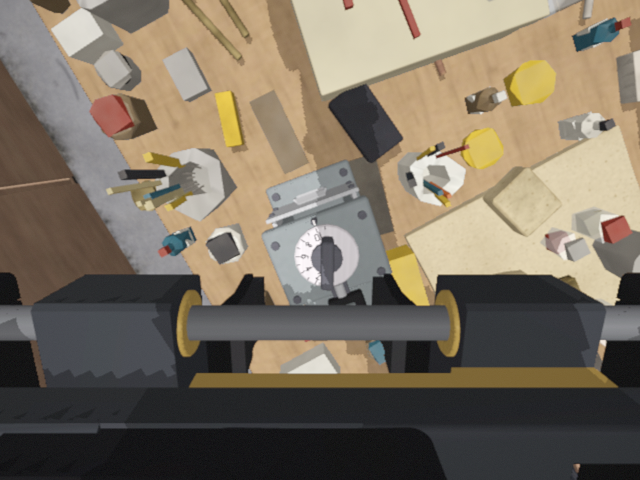

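The wrist view shows the mill at about (325,240), with its dial grip at (327,258) and the scale near 10 at the pointer (315,225). The frame rectangle measures 114 x 88 mm, as specified. The yaw is about -5.5°, the dial axis is at (0.657, -0.2515), and the grip angle matches reading 10.

Run:
```python
from h import *
print(plan([.6572,-.2515,.25],rpy2m([-90,0,-26.7])));print(plan([.6572,-.2515,.185],rpy2m([-90,0,-26.7])))
```

```text
(array([ 36.1, 110. ,  10.8]), array([ 0.01,  0.59, -0.  ]))
(array([ 36.1, 175. ,  10.8]), array([ 0.01,  0.59, -0.  ]))
```

Emit:
move_arm(moves=[[18,38,5,0,0.7,0],[36,76,10.7,0,0.7,0],[36,105,10.7,0,0.7,0],[36,130,10.7,0,0.7,0],[36,150,10.7,0,0.7,0],[36,165,10.7,0,0.7,0],[36,175,10.7,0,0.7,0],[36,175,10.7,0,0.7,0],[36,175,10.7,0,0.7,0]], claw=40)

```text
time_s: 3.07
tool_pos: [0.6571, -0.2515, 0.1853]
tool_rot: [-90.0, 0.0, -26.8]
force: [0.0, 0.4, 1.2]
grip_width: 0.0401
```

Run:
```python
from h import *
o=env.get_obs();print(o['tool_pos'],o['tool_rot'],o['force'],o['qpos'],o['time_s'])
im,d=read_camera('wrist'); cv2.imwrite('pics/w2.png',im[:,:,::-1])
```

```text
[ 0.65707534 -0.25146295  0.18531283] [-9.00097797e+01  6.59216767e-04 -2.67537283e+01] [0.03450255 0.44471313 1.18219994] [ 43.4608071   30.50750814 -36.00525898  77.06079634  17.77074603
  78.03819983  70.85569355] 3.0667
```

View pics/w2.png

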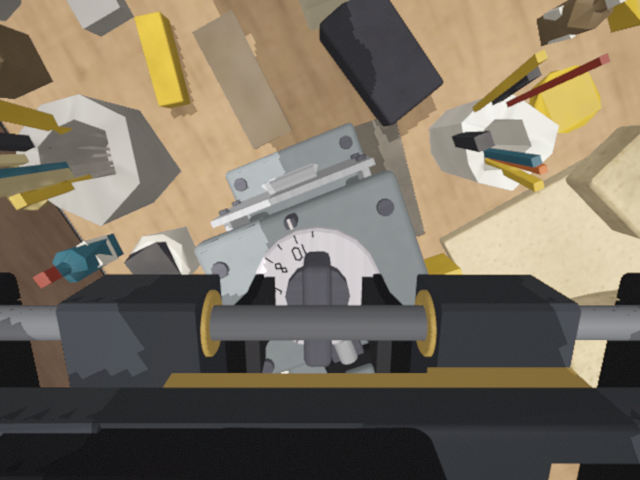

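The grip is centred between the fingers at (318,300), and 10 sits at the pointer (292,222). I'll close the fingers and turn clockwise 68.8°.

Emit:
move_arm(moves=[[0,0,0,0,0,0],[0,0,0,0,0,0],[0,0,0,0,0,0],[0,0,0,0,0,0],[0,0,0,0,0,0],[0,0,0,0,0,0]], claw=0, newtons=25)

```text
time_s: 3.62
tool_pos: [0.6569, -0.2518, 0.1854]
tool_rot: [-90.1, -0.0, -26.7]
force: [-2.4, -1.9, 1.7]
grip_width: 0.0118
```

Emit:
move_arm(moves=[[0,0,0,0,5,0],[0,0,0,0,10,0],[0,0,0,0,15,0],[0,0,0,0,20,0],[0,0,0,0,25,0],[0,0,0,0,30,0],[0,0,0,0,35,0],[0,0,0,0,40,0],[0,0,0,0,45,0],[0,0,0,0,50,0],[0,0,0,0,55,0],[0,0,0,0,60,0],[0,0,0,0,65,0],[0,0,0,0,68.8,0],[0,0,0,0,68.8,0],[0,0,0,0,68.8,0],[0,0,0,0,68.8,0]])

```text
time_s: 5.03
tool_pos: [0.658, -0.2512, 0.1854]
tool_rot: [-89.9, -0.0, -95.4]
force: [3.3, -0.8, -0.1]
grip_width: 0.0121
```

Run:
```python
from h import *
o=env.get_obs();print(o['tool_pos'],o['tool_rot'],o['force'],o['wrist_torque'],o['qpos'],o['time_s'],o['grip_width'])
im,d=read_camera('wrist'); cv2.imwrite('pics/w3.png',im[:,:,::-1])
```

```text
[ 0.65802304 -0.25117195  0.18538795] [-8.98821181e+01 -7.85357753e-03 -9.53967641e+01] [ 3.30795176 -0.82759795 -0.10426501] [-0.24803396 -0.89659429 -0.03783754] [ 35.56659374  28.13395569 -24.00471789  77.39191106  11.35724909
  76.70997237   6.10868755] 5.0333 0.012067274217060442
```

View pics/w3.png

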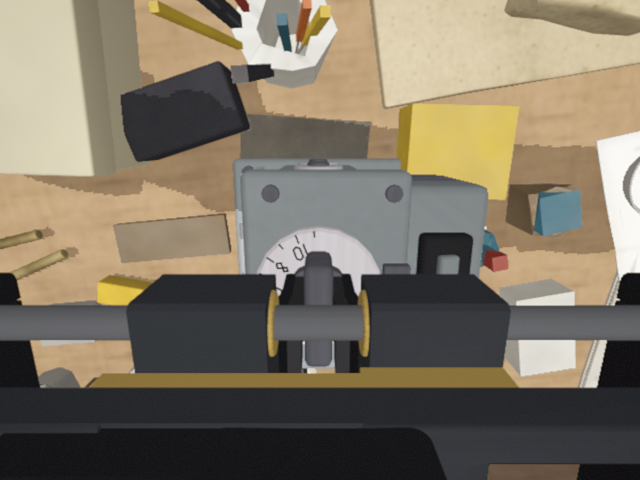

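The dial turned with the gripper and the scale rotated with it; the mill edges are square in the image at yaw about -5.4°. I'll release and lift.

Emit:
move_arm(moves=[[0,0,0,0,68.8,0],[0,0,0,0,0,0]], claw=40)

```text
time_s: 5.25
tool_pos: [0.6571, -0.2503, 0.1852]
tool_rot: [-90.0, 0.0, -96.0]
force: [-1.0, -0.9, 0.1]
grip_width: 0.0188
```

That first row's turn was my slip: a repeated +68.8 that should have been 0. It was one row and was reversed right away. I'll finish opening, lift, and check the dial carefully.

Emit:
move_arm(moves=[[0,0,0,0,0,0],[0,0,0,0,0,0],[0,0,0,0,0,0],[0,-15,0,0,0,0],[0,-40,0,0,0,0],[0,-75,0,0,0,0],[0,-110,0,0,0,0],[40,-140,0,0,0,0],[70,-150,0,0,0,0],[70,-150,0,0,0,0],[70,-150,0,0,0,0]], claw=40)

```text
time_s: 6.17
tool_pos: [0.6495, -0.3247, 0.3357]
tool_rot: [-90.0, -0.1, -95.9]
force: [0.1, 0.1, -0.0]
grip_width: 0.04
```

Run:
```python
from h import *
o=env.get_obs();print(o['tool_pos'],o['tool_rot'],o['force'],o['time_s'],o['grip_width'])
c=camera_info('wrist');im,d=read_camera('wrist'); cv2.imwrite('pics/w4.png',im[:,:,::-1])
P=cloud(d,c)
m=(P[...,2]>.190)&(P[...,2]<.204)&(abs(P[...,0]-.65)<.06)&(abs(P[...,1]+.25)<.06)&(d>0)
p=P[m]; 
if len(p)>20: print('grip',len(p),p.mean(0),cv2.minAreaRect((p[:,:2]*1000).astype(np.float32)), p[:,2].mean())
im,d=read_camera('top'); c=camera_info('top'); P=cloud(d,c)
m=(P[...,2]>.190)&(P[...,2]<.204)&(abs(P[...,0]-.65)<.06)&(abs(P[...,1]+.25)<.06)&(d>0)
p=P[m]; 
if len(p)>20: print('grip top',len(p),p.mean(0),cv2.minAreaRect((p[:,:2]*1000).astype(np.float32)), p[:,2].mean())
cv2.imwrite('pics/t4.png',cv2.resize(im[120:250,380:500,::-1],None,fx=4.5,fy=4.5,interpolation=cv2.INTER_CUBIC))
```

```text
[ 0.64950492 -0.32469308  0.33572638] [-89.95009239  -0.10929254 -95.87872402] [ 0.08647677  0.09161992 -0.01447159] 6.1667 0.039988597140587466
grip 985 [ 0.65782901 -0.25091463  0.19684278] ((657.6867065429688, -251.2894744873047), (45.330379486083984, 11.566205024719238), 84.34490203857422) 0.19684278431496083
grip top 172 [ 0.65616752 -0.249684    0.19588919] ((656.6705932617188, -249.6099395751953), (44.387813568115234, 13.243800163269043), 83.00076293945312) 0.19588918843666764
```

View pics/w4.png

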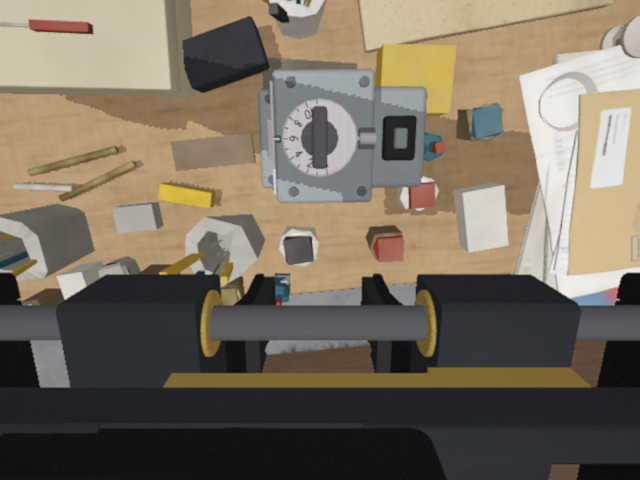

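View pics/t4.png

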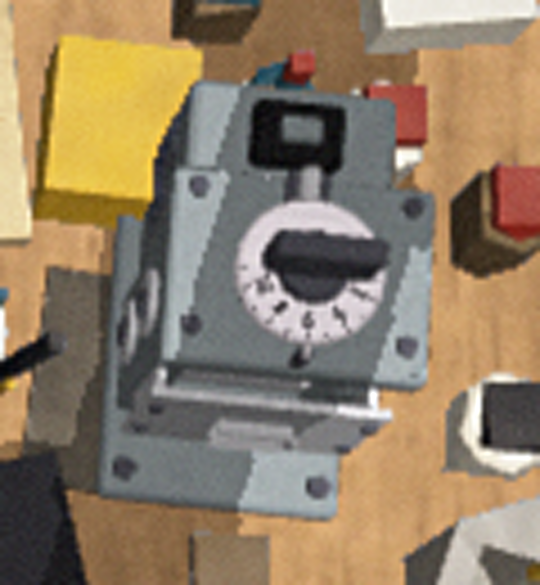

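The dial reads 6: the top view shows the 6 at the pointer (305,340) with the grip across, and the wrist view agrees at 84.3°, so yaw is about -5.6°. Next I move to hover over the bar.

Run:
```python
from h import *
print(plan([.70,.185,.30],rpy2m([-90,0,-8])));print(plan([.66,-.03,.34],rpy2m([-90,0,-50])))
c=camera_info('wrist');im,d=read_camera('wrist')
P=cloud(d,c)
m=((P[...,2]>.142)&(P[...,2]<.154)&(abs(P[...,0]-.66)<.07)&(abs(P[...,1]+.25)<.09)&(d>0)).astype(np.uint8)
m=cv2.morphologyEx(m,cv2.MORPH_OPEN,np.ones((3,3)))
n,l,s,_=cv2.connectedComponentsWithStats(m)
for k in range(1,n):
    if s[k,4]>200: p=P[l==k]; print('frame',len(p),cv2.minAreaRect((p[:,:2]*1000).astype(np.float32)),p[:,2].mean())
```

```text
(array([-507.6,   34.8,    0.9]), array([  0.  , -87.52,  -0.12]))
(array([-289.8,   -5.5,  -18.2]), array([ 4.000e-02, -4.552e+01, -1.100e-01]))
frame 4490 ((664.7957153320312, -221.28187561035156), (53.386043548583984, 88.20946502685547), 84.62905883789062) 0.148292948516372
frame 3763 ((659.0902099609375, -281.1862487792969), (52.822078704833984, 88.30366516113281), 84.19111633300781) 0.14826254946508863
```

Emit:
move_arm(moves=[[-40,-2,-3,0,-6.5,0],[-80,-4,-6,0,-13,0],[-120,-5,-9,0,-19.5,0],[-160,-5,-12,0,-26,0],[-200,-5,-15,0,-32.5,0],[-240,-5,-16,0,-39,0],[-280,-5,-18,0,-45.5,0],[-320,0,-15,0,-52,0],[-360,8,-12,0,-58.5,0],[-400,16,-8,0,-65,0],[-440,24,-4,0,-71.5,0],[-480,32,-1,0,-78,0],[-507.6,35,1,0,-84,0],[-507.6,35,1,0,-87.5,0],[-507.6,35,1,0,-87.5,0],[-507.6,35,1,0,-87.5,0]], claw=50)

```text
time_s: 7.65
tool_pos: [0.6994, 0.1852, 0.2994]
tool_rot: [-90.1, 0.1, -8.0]
force: [0.8, 0.2, 0.6]
grip_width: 0.0498
```

Run:
```python
from h import *
o=env.get_obs();print(o['tool_pos'],o['tool_rot'],o['force'],o['qpos'],o['time_s'],o['grip_width'])
im,d=read_camera('scene'); cv2.imwrite('pics/s5.png',im[:,:,::-1])
c=camera_info('wrist');im,d=read_camera('wrist'); cv2.imwrite('pics/w5.png',im[:,:,::-1])
P=cloud(d,c); hsv=cv2.cvtColor(im,cv2.COLOR_RGB2HSV)
m=(P[...,2]>.024)&(P[...,2]<.046)&(abs(P[...,0]-.66)<.12)&(abs(P[...,1]-.19)<.06)&(d>0)
y=m&(hsv[...,1]>120)&(hsv[...,0]>15)&(hsv[...,0]<35)
p=P[y]; print('bar',len(p),p.mean(0),cv2.minAreaRect((p[:,:2]*1000).astype(np.float32)))
w=(P[...,2]>.022)&(P[...,2]<.033)&(hsv[...,1]<60)&(abs(P[...,0]-.66)<.12)&(abs(P[...,1]-.19)<.06)&(d>0)
w=cv2.morphologyEx(w.astype(np.uint8),cv2.MORPH_OPEN,np.ones((3,3)))>0
p=P[w]; print('block',len(p),p.mean(0),cv2.minAreaRect((p[:,:2]*1000).astype(np.float32)))
```

```text
[0.69937436 0.18518747 0.29935508] [-9.00542722e+01  6.16745320e-02 -8.00695416e+00] [0.82966934 0.24929133 0.55236129] [  9.31940575  32.78013447 -44.35165847  63.07330906  22.26041404
  92.11985092  52.72825658] 7.65 0.04983316361300764
bar 3112 [0.65586263 0.19455239 0.03625339] ((659.4466552734375, 193.95448303222656), (23.430503845214844, 159.01405334472656), 81.99607849121094)
block 1601 [0.65844224 0.19444757 0.02825561] ((695.2655639648438, 188.73016357421875), (59.23057174682617, 132.6979217529297), 81.5501480102539)
```

View pics/w5.png

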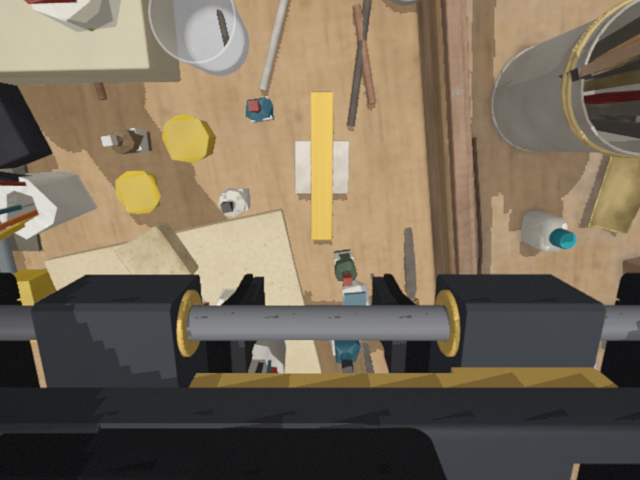

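View pics/s5.png

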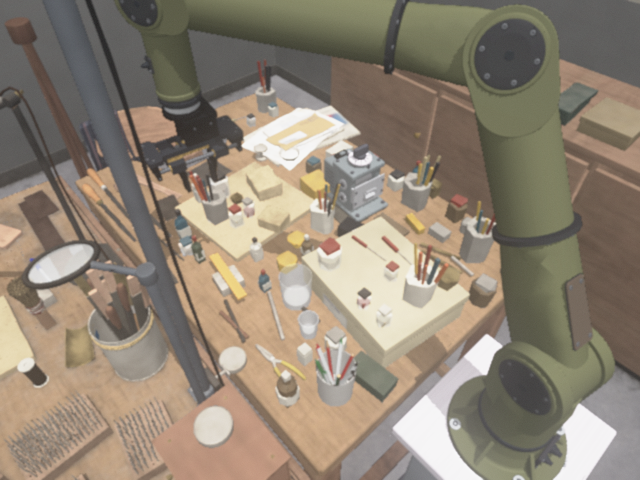

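Run:
```python
from h import *
c=camera_info('wrist');im,d=read_camera('wrist');P=cloud(d,c)
R=rpy2m([-90,0,-8]); L=(P-np.array([.6095,.2009,0]))@R  # x along bar, z left
m=(abs(L[...,0])<.016)&(abs(L[...,2])<.05)&(d>0)
for lo in range(-50,50,10):
    k=m&(L[...,2]*1000>lo)&(L[...,2]*1000<=lo+10); print(lo,np.round(P[k][:,2].max()*1000,1) if k.any() else None)
print(plan([.6095,.2009,.12],R),plan([.6095,.2009,.026],R))
```

```text
-50 3.0
-40 3.0
-30 2.6
-20 38.5
-10 38.5
0 38.7
10 37.6
20 13.9
30 17.0
40 3.1
(array([-92.6, 180.2,   5.2]), array([ 0.06, -0.19,  0.03])) (array([-92.6, 274.2,   5.3]), array([ 0.06, -0.19,  0.03]))
```

Emit:
move_arm(moves=[[-40,30,2,0,0,0],[-75,65,4,0,0,0],[-88.6,105,5.2,0,0,0],[-88.6,145,5.2,0,0,0],[-88.6,185,5.2,0,0,0],[-88.6,210,5.2,0,0,0],[-88.6,210,5.2,0,0,0],[-88.6,210,5.2,0,0,0]], claw=32)

```text
time_s: 8.47
tool_pos: [0.6124, 0.2, 0.0891]
tool_rot: [-90.1, 0.2, -8.1]
force: [0.7, 0.2, 1.2]
grip_width: 0.0323
```

Run:
```python
from h import *
o=env.get_obs();print(o['tool_pos'],o['tool_rot'],o['force'],o['time_s'],o['grip_width'])
R=rpy2m([-90,0,-8])
print(plan([.6135,.2003,.028],R))
c=camera_info('wrist');im,d=read_camera('wrist'); cv2.imwrite('pics/w6.png',im[:,:,::-1])
P=cloud(d,c); hsv=cv2.cvtColor(im,cv2.COLOR_RGB2HSV)
m=(P[...,2]>.024)&(P[...,2]<.046)&(abs(P[...,0]-.66)<.12)&(abs(P[...,1]-.19)<.06)&(d>0)
y=m&(hsv[...,1]>120)&(hsv[...,0]>15)&(hsv[...,0]<35)
p=P[y]; print('bar',len(p),p.mean(0),cv2.minAreaRect((p[:,:2]*1000).astype(np.float32)))
```

```text
[0.6123799  0.19995384 0.08910882] [-90.10821334   0.16057894  -8.13405614] [0.65858179 0.24650912 1.18238771] 8.4667 0.032256951712482815
(array([ 1.2, 61.1,  0.6]), array([ 0.11, -0.13, -0.16]))
bar 5045 [0.62166844 0.19924165 0.03621538] ((631.0238037109375, 197.9356689453125), (23.67316436767578, 103.02822875976562), 81.98579406738281)
```

View pics/w6.png

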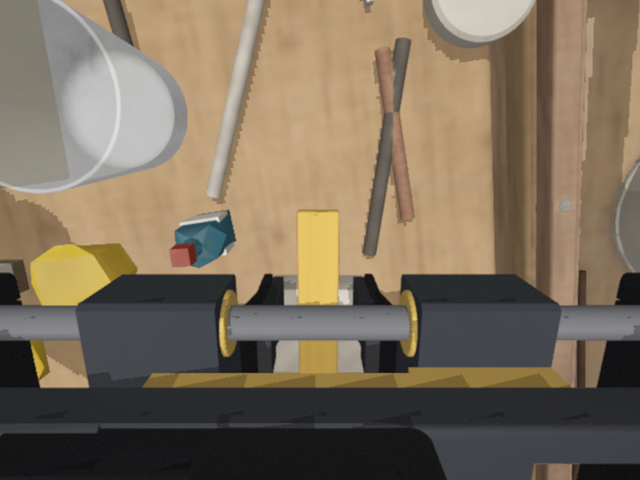

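The bar is centred between the fingers (cols 298-338), and the sticks on the right end short of the finger. Now I descend and grip.

Emit:
move_arm(moves=[[1,25,0.6,0,0,0],[1,50,0.6,0,0,0],[1,61,0.6,0,0,0],[1,61,0.6,0,0,0],[1,61,0.6,0,0,0]])

```text
time_s: 8.93
tool_pos: [0.6155, 0.2027, 0.0311]
tool_rot: [-89.9, -0.1, -8.0]
force: [0.1, 0.0, 0.4]
grip_width: 0.0319
```

Emit:
move_arm(moves=[[0,0,0,0,0,0],[0,0,0,0,0,0],[0,0,0,0,0,0],[0,0,0,0,0,0],[0,0,0,0,0,0],[0,0,0,0,0,0]], claw=0, newtons=55)

```text
time_s: 9.43
tool_pos: [0.6155, 0.2025, 0.0312]
tool_rot: [-90.0, -0.2, -8.0]
force: [-1.4, -0.7, 5.9]
grip_width: 0.0234
```

Emit:
move_arm(moves=[[0,-10,0,0,0,0],[0,-30,0,0,0,0],[0,-60,0,0,0,0],[0,-100,0,0,0,0],[0,-100,0,0,0,0],[0,-100,0,0,0,0]])

```text
time_s: 9.93
tool_pos: [0.6155, 0.2034, 0.1323]
tool_rot: [-89.9, -0.3, -8.0]
force: [-0.5, 0.5, -3.1]
grip_width: 0.0233
```

Run:
```python
from h import *
o=env.get_obs();print(o['tool_pos'],o['tool_rot'],o['force'],o['wrist_torque'],o['time_s'],o['grip_width'])
for n in ['wrist','top']:
    c=camera_info(n);im,d=read_camera(n); cv2.imwrite(f'pics/{n}7.png',im[:,:,::-1])
    P=cloud(d,c); hsv=cv2.cvtColor(im,cv2.COLOR_RGB2HSV); print(np.shape(P))
    R=rpy2m(o['tool_rot']); L=(P-o['tool_pos'])@R
    m=(abs(L[...,0]-.046)<.1)&(abs(L[...,1])<.03)&(abs(L[...,2])<.03)&(d>0)&(hsv[...,1]>110)&(hsv[...,0]>15)&(hsv[...,0]<35)
    if m.sum()>50:
        p=L[m]; f=np.polyfit(p[:,0],p[:,1],1); print(n,m.sum(),'x range',p[:,0].min(),p[:,0].max(),'pitch deg',np.degrees(np.arctan(f[0])),'top at0',f[1], cv2.minAreaRect((p[:,[0,2]]*1000).astype(np.float32)))
```

```text
[0.61545543 0.20337593 0.13225013] [-89.87584423  -0.2645384   -7.98526043] [-0.54174172  0.5087198  -3.12793688] [ 0.10564418  0.02675913 -0.06181021] 9.9333 0.023325131940451594
(480, 640, 3)
wrist 6240 x range -0.03646747234765271 0.03254882063112614 pitch deg 1.5127177115687946 top at0 -0.004700275586796642 ((-1.9539070129394531, -3.743898391723633), (38.32855987548828, 69.02154541015625), 89.95613098144531)
(480, 640, 3)
top 272 x range 0.06037508805016123 0.12163120888752084 pitch deg 1.7625709167129169 top at0 -0.0009666591339923898 ((91.51250457763672, -8.065521240234375), (24.411705017089844, 60.73005676269531), 85.31975555419922)
```

View pics/wrist7.png

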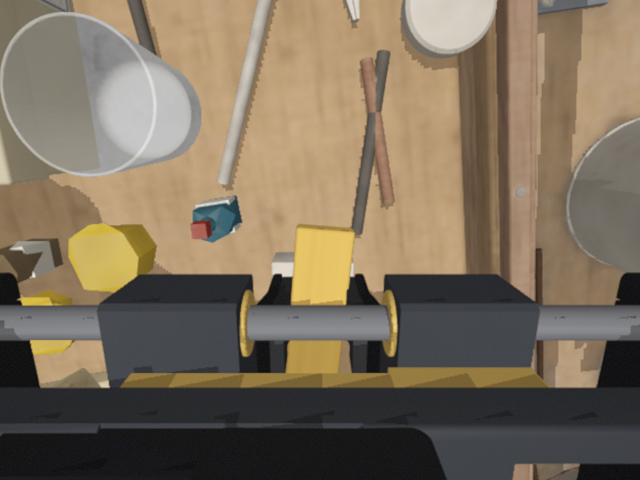

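View pics/top7.png

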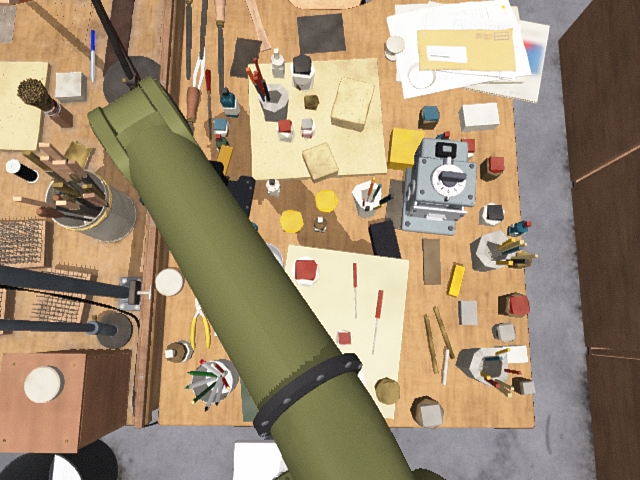

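```bash
cat >> h.py <<'E'
def barfit(n,save=None,lim=(-.045,.14)):
    c=camera_info(n);o=env.get_obs();im,d=read_camera(n)
    if save: cv2.imwrite(save,im[:,:,::-1])
    P=cloud(d,c); hsv=cv2.cvtColor(im,cv2.COLOR_RGB2HSV)
    R=rpy2m(o['tool_rot']); L=(P-o['tool_pos'])@R*1000
    m=(L[...,0]>lim[0]*1000)&(L[...,0]<lim[1]*1000)&(abs(L[...,1]+2)<14)&(abs(L[...,2])<26)&(d>0)&(hsv[...,1]>110)&(hsv[...,0]>15)&(hsv[...,0]<35)
    m=cv2.morphologyEx(m.astype(np.uint8),cv2.MORPH_OPEN,np.ones((3,3)))>0
    p=L[m]
    if len(p)<40: print(n,'few',len(p)); return
    X=[];C=[];W=[];Y=[]
    for a in np.arange(p[:,0].min(),p[:,0].max(),4):
        q=p[(p[:,0]>=a)&(p[:,0]<a+4)]
        if len(q)>4: X.append(q[:,0].mean()); C.append((q[:,2].max()+q[:,2].min())/2); W.append(np.ptp(q[:,2])); Y.append(np.median(q[:,1]))
    X,C,W,Y=map(np.array,(X,C,W,Y)); print(n,len(p),'range',np.round([p[:,0].min(),p[:,0].max()],1))
    print(np.round(np.c_[X,C,W,Y],1).tolist())
    k=W>np.median(W)*.85
    f=np.polyfit(X[k],C[k],1);g=np.polyfit(X[k],Y[k],1)
    print(' z=%.4f x + %.2f (%.2f deg); y=%.4f x + %.2f (%.2f deg)'%(f[0],f[1],np.degrees(f[0]),g[0],g[1],np.degrees(g[0])))
E
python3 - <<'E'
from h import *
barfit('wrist');barfit('top')
E
```

```text
wrist 6232 range [-36.6  32.3]
[[-34.5, 3.6, 23.3, -5.5], [-30.6, 3.3, 23.8, -5.9], [-26.6, 2.9, 23.9, -5.8], [-22.6, 2.8, 23.7, -5.6], [-18.6, 2.5, 23.3, -5.5], [-14.6, 1.9, 24.0, -5.4], [-10.5, 1.9, 26.1, -5.1], [-6.6, 0.6, 23.7, -5.1], [-3.4, 0.6, 23.6, -4.9], [15.2, 0.2, 20.6, -4.7], [17.5, -1.0, 24.1, -4.2], [21.3, -1.2, 23.7, -4.0], [25.4, -1.6, 23.9, -3.8], [29.4, -1.9, 23.7, -3.7], [31.7, -1.9, 22.8, -3.0]]
 z=-0.0847 x + 0.70 (-4.85 deg); y=0.0360 x + -4.75 (2.06 deg)
top 264 range [ 64.8 123.1]
[[66.5, -14.6, 5.1, -2.3], [70.9, -14.6, 5.5, -1.8], [74.6, -14.4, 5.2, -2.2], [78.7, -15.0, 4.6, -2.5], [82.9, -13.7, 8.6, -1.8], [87.0, -9.5, 17.0, -1.4], [91.0, -7.0, 21.9, -1.3], [94.9, -6.8, 24.0, -1.5], [99.1, -7.8, 22.8, -1.5], [102.9, -8.1, 23.8, -1.0], [106.9, -8.7, 23.2, -0.8], [110.8, -8.4, 24.1, -1.2], [115.0, -9.2, 23.7, -0.7], [119.0, -9.8, 22.8, -0.3], [122.2, -9.0, 22.7, 0.7]]
 z=-0.0868 x + 0.98 (-4.97 deg); y=0.0540 x + -6.63 (3.09 deg)
```

```bash
cat >> h.py <<'E'
NIP=np.array([.6576,-.2513,.075]); YAW=-5.6
MX=np.array([np.cos(np.radians(YAW)),np.sin(np.radians(YAW)),0])
def target(dx,z,pc,ty,tz,dy=0):
    """tool pose for bar centre at dx (m) along mill x from nip, height z"""
    Rtb=Ro.from_rotvec([0,np.radians(ty),0]).as_matrix()@Ro.from_rotvec([0,0,np.radians(tz)]).as_matrix()
    R=rpy2m([-90,0,YAW])@Rtb.T
    p=NIP+MX*dx+np.array([-MX[1],MX[0],0])*dy; p[2]=z
    return p-R@(np.array(pc)/1000),R
E
python3 - <<'E'
from h import *
d=np.load('pics/top0.npy');P=cloud(d,camera_info('top'));
for dx in (-.20,-.15,-.129):
    q=NIP+MX*dx; R=rpy2m([-90,0,YAW-4]);L=(P-q)@R
    for nm,hx,hz in (('body',.045,.105),('finger',.015,.035)):
        m=(abs(L[...,0])<hx)&(abs(L[...,2])<hz)&(d>0); i=P[m][:,2].argmax(); print(dx,nm,P[m][i],np.percentile(P[m][:,2],99))
for dx,z in ((-.18,.28),(-.165,.14),(-.165,.075),(-.086,.075)):
    p,R=target(dx,z,[43.3,.8,-3],4.87,2.3); print(dx,np.round(p,4),Ro.from_matrix(R).as_euler('xyz',degrees=True),plan(p,R))
o=env.get_obs()
print(plan(o['tool_pos']+[0,0,.15],rpy2m(o['tool_rot'])))
E
```

```text
-0.2 body [ 0.45349447 -0.12620365  0.10674365] 0.1014417347367743
-0.2 finger [ 0.44710322 -0.23607625  0.00579032] 0.004055777296675706
-0.15 body [ 0.53215145 -0.32482873  0.10245401] 0.097304152058051
-0.15 finger [ 0.49561138 -0.25465026  0.0152915 ] 0.013583434284069029
-0.129 body [ 0.53215145 -0.32482873  0.10245401] 0.09813023652697857
-0.129 finger [ 0.53885086 -0.24977152  0.0148842 ] 0.013934900055691757
-0.18 [ 0.4352 -0.2302  0.2791] [-90.19536321  -2.29169229  -0.72609245] (array([-116.4, -150.8, -452.5]), array([ 0.03, -7.26, -2.48]))
-0.165 [ 0.4501 -0.2316  0.1391] [-90.19536321  -2.29169229  -0.72609245] (array([-101. ,  -10.8, -451.6]), array([ 0.03, -7.26, -2.48]))
-0.165 [ 0.4501 -0.2316  0.0741] [-90.19536321  -2.29169229  -0.72609245] (array([-100.8,   54.2, -451.5]), array([ 0.03, -7.26, -2.48]))
-0.086 [ 0.5288 -0.2394  0.0741] [-90.19536321  -2.29169229  -0.72609245] (array([ -21.8,   53.9, -448.2]), array([ 0.03, -7.26, -2.48]))
(array([  -0.5, -150. ,   -0.2]), array([0., 0., 0.]))
```

Emit:
move_arm(moves=[[0,-20,0,0,0,0],[0,-50,0,0,0,0],[0,-80,0,0,0,0],[0,-110,0,0,0,0],[0,-135,-10,0,0,0],[-5,-151,-30,0,0,0],[-12,-151,-60,0,0,0],[-20,-151,-90,0,-1,-0.3],[-28,-151,-120,0,-2,-0.6],[-36,-151,-150,0,-2.5,-0.9],[-44,-151,-180,0,-3,-1.2],[-52,-151,-210,0,-3.5,-1.4],[-60,-151,-240,0,-4,-1.6],[-68,-151,-270,0,-4.5,-1.8],[-76,-151,-300,0,-5,-2],[-84,-151,-330,0,-5.5,-2.2],[-92,-151,-360,0,-6,-2.3],[-100,-151,-390,0,-6.5,-2.4],[-108,-151,-420,0,-7,-2.5],[-116,-151,-445,0,-7.3,-2.5]])

```text
time_s: 11.8
tool_pos: [0.4353, -0.2243, 0.2786]
tool_rot: [-90.1, -2.3, -0.8]
force: [0.0, 0.2, -2.3]
grip_width: 0.0234
```

Emit:
move_arm(moves=[[0,0,-7.5,0,0,0],[0,0,-7.5,0,0,0],[0,0,-7.5,0,0,0]])

```text
time_s: 12.05
tool_pos: [0.4372, -0.2288, 0.279]
tool_rot: [-90.0, -2.4, -0.7]
force: [1.1, 0.8, -1.7]
grip_width: 0.0236
```

Run:
```python
from h import *
o=env.get_obs();print(o['tool_pos'],o['tool_rot'],o['force'],o['wrist_torque'],o['qpos'],o['time_s'],o['grip_width'])
barfit('wrist','pics/w8.png');barfit('top','pics/t8.png')
```

```text
[ 0.43718424 -0.22884561  0.2790173 ] [-90.03304264  -2.415171    -0.69490892] [ 1.05106165  0.80669491 -1.71896644] [ 0.22079716 -0.01753408  0.01256374] [ 56.40593249  -2.71616171 -29.8448375  101.39985055  -2.4214069
  78.77739999 116.2936301 ] 12.05 0.023599035045583198
wrist 6251 range [-36.4  32.8]
[[-34.3, 3.6, 23.6, -5.5], [-30.4, 3.4, 24.0, -5.9], [-26.4, 3.0, 24.2, -5.8], [-22.4, 2.7, 23.6, -5.6], [-18.4, 2.3, 23.8, -5.5], [-14.4, 1.8, 24.0, -5.4], [-10.4, 2.4, 26.1, -5.3], [-6.4, 0.6, 23.7, -5.1], [-3.2, 0.6, 23.7, -5.0], [15.4, -0.6, 22.0, -4.6], [17.6, -1.0, 24.0, -4.3], [21.6, -1.2, 23.8, -4.1], [25.6, -1.7, 23.9, -3.9], [29.5, -1.9, 23.6, -3.8], [31.9, -0.8, 21.4, -2.9]]
 z=-0.0826 x + 0.75 (-4.74 deg); y=0.0356 x + -4.80 (2.04 deg)
top 800 range [ 39.5 123.1]
[[41.2, -10.9, 5.5, -3.9], [46.1, -2.0, 24.0, -3.4], [49.5, -2.4, 22.6, -2.6], [53.6, -2.6, 22.7, -2.8], [57.5, -2.7, 23.0, -2.6], [61.6, -2.8, 22.7, -2.5], [65.7, -3.9, 23.8, -2.4], [69.5, -4.3, 23.6, -2.3], [73.4, -4.1, 24.2, -1.7], [77.5, -4.8, 23.6, -1.8], [81.5, -5.2, 23.1, -1.8], [85.5, -4.7, 24.1, -1.3], [89.5, -5.5, 22.8, -0.9], [93.6, -5.9, 22.7, -1.5], [97.7, -6.3, 24.0, -1.2], [101.5, -7.0, 24.2, -1.1], [105.5, -7.3, 24.2, -0.5], [109.5, -7.3, 23.1, -0.8], [113.5, -7.9, 23.2, -0.5], [117.6, -8.3, 23.3, -0.8], [121.5, -8.2, 23.3, -0.4]]
 z=-0.0867 x + 2.08 (-4.97 deg); y=0.0362 x + -4.67 (2.07 deg)
```

View pics/t8.png

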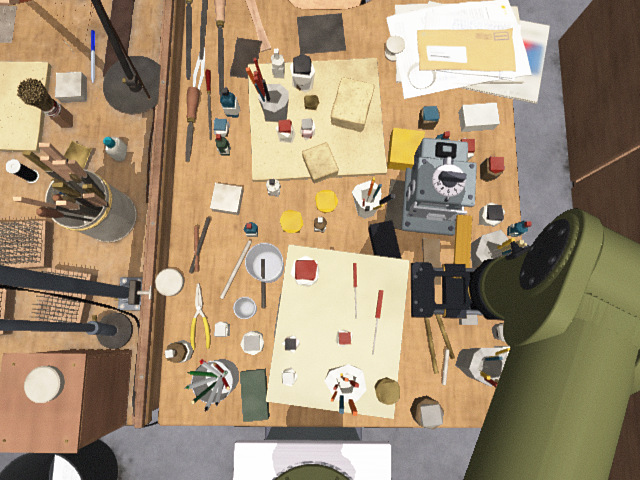

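The top view shows the bar at (462,240) aimed at the mill, with the short block near (468,318) untouched. The wrist and top fits agree: bar yaw in the hand is -4.85°, pitch 2.05°, and stable.

Run:
```python
from h import *
for dx,z in ((-.165,.14),(-.165,.075)):
    p,R=target(dx,z,[43.3,.75,-2.9],4.85,2.05); print(dx,np.round(p,4),Ro.from_matrix(R).as_euler('xyz',degrees=True),plan(p,R))
```

```text
-0.165 [ 0.4501 -0.2317  0.1392] [-90.17339567  -2.04265677  -0.7469088 ] (array([  6.2, 140.8,  -3.6]), array([-0.09,  0.22,  0.42]))
-0.165 [ 0.4501 -0.2317  0.0742] [-90.17339567  -2.04265677  -0.7469088 ] (array([  3.4, 205.7,  -3.5]), array([-0.09,  0.22,  0.42]))
```

Emit:
move_arm(moves=[[2,30,-2,0,0.1,0.2],[4,65,-3.5,0,0.2,0.4],[6,100,-3.5,0,0.2,0.4],[6,125,-3.5,0,0.2,0.4],[6,141,-3.5,0,0.2,0.4],[6,141,-3.5,0,0.2,0.4],[6,141,-3.5,0,0.2,0.4]])

```text
time_s: 12.73
tool_pos: [0.4496, -0.2322, 0.1391]
tool_rot: [-90.1, -2.0, -0.8]
force: [0.5, -0.4, -2.0]
grip_width: 0.0235
```

Run:
```python
from h import *
o=env.get_obs();print(o['tool_pos'],o['tool_rot'],o['force'],o['time_s'])
im,d=read_camera('scene'); cv2.imwrite('pics/s9.png',im[:,:,::-1])
barfit('wrist','pics/w9.png')
for dx,z in ((-.165,.075),):
    p,R=target(dx,z,[43.3,.75,-2.9],4.85,2.05); print(dx,np.round(p,4),Ro.from_matrix(R).as_euler('xyz',degrees=True),plan(p,R))
```

```text
[ 0.44955126 -0.23218438  0.13910377] [-90.07042727  -2.02452689  -0.75467714] [ 0.53660154 -0.44710207 -2.03485393] 12.7333
wrist 6254 range [-36.6  32.2]
[[-34.5, 3.6, 23.5, -5.5], [-30.6, 3.4, 24.0, -5.9], [-26.6, 2.9, 23.8, -5.7], [-22.6, 2.6, 23.6, -5.6], [-18.6, 2.2, 23.7, -5.5], [-14.6, 1.8, 24.0, -5.4], [-10.5, 2.5, 26.3, -5.3], [-6.5, 0.6, 23.6, -5.1], [-3.3, 0.5, 23.5, -4.9], [15.2, -0.6, 22.8, -4.8], [17.5, -1.0, 24.0, -4.3], [21.4, -1.3, 23.8, -4.1], [25.5, -1.7, 24.0, -4.0], [29.4, -1.8, 24.1, -3.8], [31.7, -1.0, 21.8, -3.1]]
 z=-0.0827 x + 0.70 (-4.74 deg); y=0.0335 x + -4.81 (1.92 deg)
-0.165 [ 0.4501 -0.2317  0.0742] [-90.17339567  -2.04265677  -0.7469088 ] (array([-3.2, 66.8,  2.1]), array([ 0.05, -0.07,  0.18]))
```

View pics/s9.png

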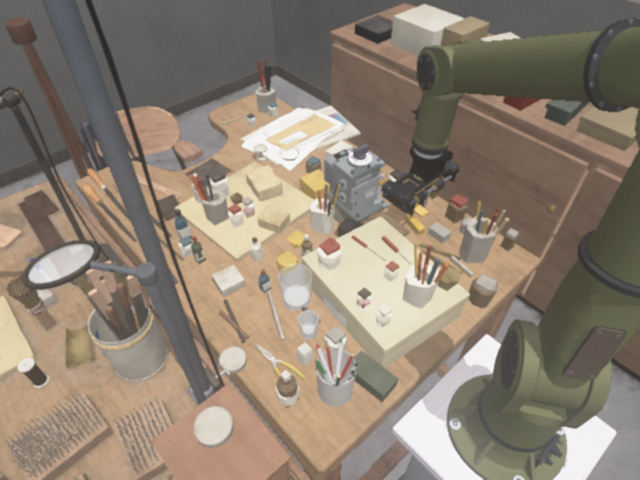

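View pics/w9.png

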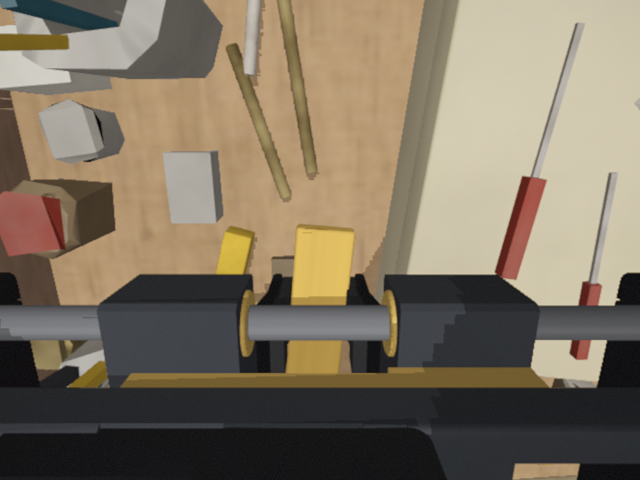

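The scene view shows the gripper at (420,185) clear of the cups, with the bar in front of the mill. Next I lower it to slot height.

Emit:
move_arm(moves=[[-1,25,1,0,0,0.2],[-2,45,2,0,0,0.2],[-3,60,2,0,0,0.2],[-3.2,66.8,2,0,0,0.2],[-3.2,66.8,2,0,0,0.2],[-3.2,66.8,2,0,0,0.2],[-3.2,66.8,2,0,0,0.2]])

```text
time_s: 13.42
tool_pos: [0.4499, -0.2327, 0.0743]
tool_rot: [-90.3, -2.0, -0.9]
force: [-0.8, 0.6, -3.2]
grip_width: 0.0234
```

Run:
```python
from h import *
o=env.get_obs();print(o['tool_pos'],o['tool_rot'],o['force'],o['time_s'],o['wrist_torque'])
barfit('top','pics/t10.png')
im=cv2.imread('pics/t10.png'); cv2.imwrite('pics/t10c.png',cv2.resize(im[150:290,400:500],None,fx=4.2,fy=4.2,interpolation=cv2.INTER_CUBIC))
for dx,z in ((-.165,.075),(-.13,.075)):
    p,R=target(dx,z,[43.3,.75,-2.9],4.8,2.0); print(dx,np.round(p,4),Ro.from_matrix(R).as_euler('xyz',degrees=True),plan(p,R))
```

```text
[ 0.44992095 -0.23265208  0.07431912] [-90.25137321  -2.04050348  -0.89593065] [-0.77885935  0.62737893 -3.23395858] 13.4167 [ 0.08795809 -0.00178142 -0.02169828]
top 501 range [ 38.7 123.1]
[[40.3, -7.1, 12.8, -3.8], [44.6, -2.6, 23.8, -3.6], [48.4, -1.7, 22.8, -3.5], [52.4, -2.3, 23.2, -3.3], [56.1, -2.6, 21.3, -2.2], [60.2, -3.0, 22.9, -2.0], [64.1, -2.9, 21.7, -2.5], [68.2, -3.7, 23.8, -2.0], [72.1, -4.5, 23.9, -2.2], [76.2, -4.4, 23.9, -1.8], [80.2, -4.8, 23.9, -2.2], [84.3, -4.9, 22.8, -2.0], [88.4, -5.1, 23.5, -1.8], [92.5, -5.2, 22.8, -1.5], [96.8, -6.4, 23.9, -0.6], [100.9, -7.5, 24.6, -0.7], [104.9, -6.9, 23.6, -1.0], [108.9, -7.4, 24.6, -0.6], [112.9, -7.4, 23.0, -0.3], [116.9, -8.7, 23.4, 0.4], [120.5, -8.2, 22.7, -0.3]]
 z=-0.0884 x + 2.28 (-5.06 deg); y=0.0443 x + -5.35 (2.54 deg)
-0.165 [ 0.4501 -0.2317  0.0742] [-90.16742322  -1.99298288  -0.79708787] (array([0.3, 0. , 0.9]), array([ 0.09, -0.09,  0.04]))
-0.13 [ 0.485  -0.2351  0.0742] [-90.16742322  -1.99298288  -0.79708787] (array([35.1,  1.3, -1.9]), array([ 0.09, -0.09,  0.04]))
```

View pics/t10c.png

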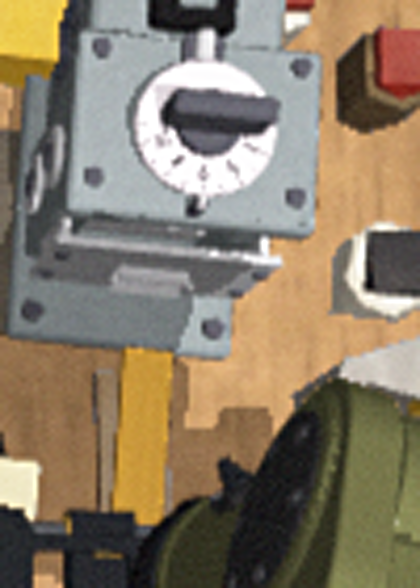

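Run:
```python
from h import *
c=camera_info('top'); MY=np.array([-MX[1],MX[0],0])
im=cv2.imread('pics/t10.png'); s=6; x0,y0=400,195
a=cv2.resize(im[y0:y0+90,x0:x0+100],None,fx=s,fy=s,interpolation=cv2.INTER_CUBIC)
for off,col in ((np.zeros(3),(0,0,255)),(np.array([-.001,.0017,0]),(0,255,0))):
  for dx,dy,z in ((-.054,.0185,.0855),(-.054,-.0185,.0855),(-.046,.053,.112),(-.046,-.053,.112),(-.046,.018,.081),(-.046,-.018,.081),(-.085,.012,.079),(-.085,-.012,.079)):
    p=NIP+MX*dx+MY*dy+off; p[2]=z; u,v=proj(p,c); cv2.circle(a,(int((u-x0+.5)*s),int((v-y0+.5)*s)),3,col,-1)
cv2.imwrite('pics/ov.png',a)
```

```text
(no output)
```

View pics/ov.png

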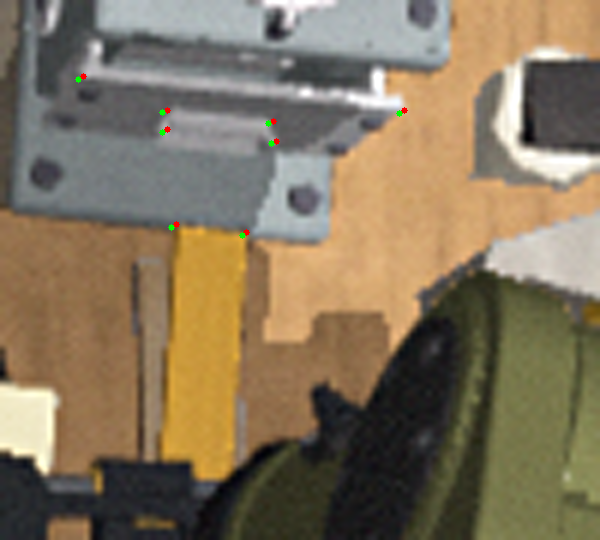

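The overlay fits: the bar tip, the lips at (163-272,120-140) and the plate corners all match the model. I'll advance into the mouth.

Emit:
move_arm(moves=[[6,0.2,0.4,0,0,0],[12,0.4,-0.1,0,0,0],[18,0.6,-0.6,0,0,0],[24,0.9,-1.1,0,0,0],[30,1.1,-1.5,0,0,0],[33,1.2,-1.8,0,0,0],[35,1.3,-1.9,0,0,0],[35,1.3,-1.9,0,0,0],[35,1.3,-1.9,0,0,0]])

```text
time_s: 14.22
tool_pos: [0.4835, -0.2344, 0.0723]
tool_rot: [-90.1, -1.9, -0.9]
force: [-0.5, -0.0, -2.6]
grip_width: 0.0235
```

Run:
```python
from h import *
o=env.get_obs();print(o['tool_pos'],o['tool_rot'],o['force'],o['time_s'],o['wrist_torque'])
barfit('wrist','pics/w11.png');barfit('top','pics/t11.png')
for dx,z in ((-.13,.075),(-.115,.075),(-.09,.075)):
    p,R=target(dx,z,[43.3,.75,-2.9],4.8,2.0); print(dx,np.round(p,4),plan(p,R))
```

```text
[ 0.48347188 -0.23435353  0.07228325] [-90.14075863  -1.86618099  -0.89296136] [-0.52051245 -0.00660137 -2.58657289] 14.2167 [0.11649195 0.06975102 0.00691098]
wrist 6260 range [-36.6  32.4]
[[-34.5, 3.7, 23.5, -5.5], [-30.6, 3.5, 24.0, -5.9], [-26.6, 3.1, 24.2, -5.7], [-22.6, 2.7, 23.7, -5.6], [-18.6, 2.3, 23.9, -5.5], [-14.6, 1.9, 24.0, -5.3], [-10.5, 2.5, 26.2, -5.2], [-6.6, 0.6, 23.7, -5.1], [-3.3, 0.5, 23.5, -4.8], [15.2, -0.9, 21.1, -4.6], [17.4, -0.9, 24.0, -4.2], [21.4, -1.2, 23.8, -4.0], [25.4, -1.7, 23.9, -3.9], [29.4, -1.9, 23.7, -3.8], [31.8, -1.9, 23.7, -2.9]]
 z=-0.0892 x + 0.65 (-5.11 deg); y=0.0363 x + -4.73 (2.08 deg)
top 468 range [-36.3 123.1]
[[-34.5, -4.1, 4.3, -5.3], [45.4, -6.2, 9.7, -3.8], [49.2, -2.8, 22.6, -2.8], [53.2, -2.2, 22.3, -3.7], [57.4, -2.5, 22.1, -3.3], [61.5, -2.8, 21.9, -2.7], [65.7, -2.8, 22.6, -2.0], [69.9, -4.3, 24.0, -1.2], [74.0, -4.6, 24.0, -1.7], [78.1, -4.3, 23.4, -1.9], [82.1, -4.3, 21.3, -1.4], [85.9, -5.1, 23.3, -1.6], [90.1, -4.8, 22.4, -1.4], [93.7, -5.3, 22.5, -0.7], [97.5, -5.8, 22.2, -0.6], [101.6, -7.1, 25.1, 0.1], [105.4, -7.3, 23.3, -0.7], [109.4, -7.7, 22.3, -0.7], [113.4, -7.4, 23.1, -1.0], [117.8, -8.2, 22.2, 0.4], [121.3, -7.8, 21.7, -0.6]]
 z=-0.0857 x + 2.23 (-4.91 deg); y=0.0432 x + -5.14 (2.47 deg)
-0.13 [ 0.485  -0.2351  0.0742] (array([ 1.8, -1.9, -0.6]), array([-0.01, -0.11, -0.13]))
-0.115 [ 0.4999 -0.2366  0.0742] (array([16.7, -1.4, -1.9]), array([-0.01, -0.11, -0.13]))
-0.09 [ 0.5248 -0.239   0.0742] (array([41.6, -0.6, -3.9]), array([-0.01, -0.11, -0.13]))
```

Emit:
move_arm(moves=[[1,-1.9,-0.6,0,0,0],[1.8,-1.9,-0.6,0,0,0],[4,-1.8,-0.8,0,0,0],[7,-1.7,-1,0,0,0],[7,-1.7,-1,0,0,0],[7,-1.7,-1,0,0,0]])

```text
time_s: 14.82
tool_pos: [0.4908, -0.2354, 0.0744]
tool_rot: [-90.1, -1.9, -0.9]
force: [0.4, 1.0, -1.7]
grip_width: 0.0235
```

```bash
cat > st.py <<'E'
from h import *
o=env.get_obs();print(o['tool_pos'],o['tool_rot'],o['force'],o['time_s'],o['wrist_torque'])
R=rpy2m(o['tool_rot']); b=o['tool_pos']+R@np.array([.0433,.00075,-.0029])-NIP
print('bar rel nip mm: dx %.1f dy %.1f dz %.1f'%(b@MX*1000,(b@np.array([-MX[1],MX[0],0]))*1000,b[2]*1000), 'bar dir', R@Ro.from_rotvec([0,np.radians(4.85),0]).as_matrix()@Ro.from_rotvec([0,0,np.radians(2.05)]).as_matrix()[:,0])
import sys
for dx in map(float,sys.argv[1:]):
    p,R=target(dx,.075,[43.3,.75,-2.9],4.85,2.05); print(dx,plan(p,R))
E
python3 st.py -.123 -.115 -.09
```

```text
[ 0.49079797 -0.23543164  0.07437827] [-90.14588535  -1.89899058  -0.87751066] [ 0.43990537  1.03067989 -1.72254532] 14.8167 [ 0.14561911  0.06925926 -0.02120228]
bar rel nip mm: dx -124.2 dy 0.2 dz 0.1 bar dir [ 0.99500086 -0.09983411 -0.00253905]
-0.123 (array([ 1.1,  0.2, -0.4]), array([-0.02, -0.13, -0.14]))
-0.115 (array([ 9.1,  0.5, -1. ]), array([-0.02, -0.13, -0.14]))
-0.09 (array([34. ,  1.3, -3.1]), array([-0.02, -0.13, -0.14]))
```

Emit:
move_arm(moves=[[3,0.2,-0.5,0,-0.1,-0.1],[6,0.4,-0.8,0,-0.1,-0.1],[9,0.5,-1,0,-0.1,-0.1],[12,0.6,-1.3,0,-0.1,-0.1],[12,0.6,-1.3,0,-0.1,-0.1],[12,0.6,-1.3,0,-0.1,-0.1]])

```text
time_s: 15.32
tool_pos: [0.5027, -0.2369, 0.0741]
tool_rot: [-90.1, -2.0, -0.8]
force: [0.2, -0.3, -2.9]
grip_width: 0.0236
```

```bash
python3 st.py -.105 -.092 -.086
```

```text
[ 0.50273705 -0.23691909  0.07412164] [-90.14709034  -1.99044925  -0.77764548] [ 0.18266341 -0.2726893  -2.89834117] 15.3167 [1.45351731e-01 2.88283802e-05 1.04720634e-02]
bar rel nip mm: dx -112.1 dy -0.1 dz -0.1 bar dir [ 9.95176064e-01 -9.81004812e-02 -9.46740795e-04]
-0.105 (array([ 7.1,  0.2, -0.6]), array([-0.03, -0.03, -0.05]))
-0.092 (array([20.1,  0.6, -1.7]), array([-0.03, -0.03, -0.05]))
-0.086 (array([26. ,  0.8, -2.2]), array([-0.03, -0.03, -0.05]))
```

The bar is through the slot with no contact force. I'll keep advancing to just before the rolls.

Emit:
move_arm(moves=[[4,0.1,-0.3,0,0,0],[8,0.2,-0.6,0,0,0],[12,0.4,-1,0,0,0],[15,0.5,-1.2,0,0,0],[18,0.5,-1.5,0,0,0],[18,0.5,-1.5,0,0,0],[18,0.5,-1.5,0,0,0],[18,0.5,-1.5,0,0,0]])

```text
time_s: 15.98
tool_pos: [0.5203, -0.2387, 0.0742]
tool_rot: [-90.2, -2.0, -0.8]
force: [0.3, -0.4, -1.5]
grip_width: 0.024
```

```bash
python3 st.py -.092 -.086
```

```text
[ 0.5203488  -0.23874173  0.07421099] [-90.1538587   -1.97171348  -0.79123796] [ 0.28074687 -0.41631505 -1.4699895 ] 15.9833 [ 0.08801851  0.04899245 -0.01501156]
bar rel nip mm: dx -94.4 dy -0.2 dz -0.0 bar dir [ 0.995152   -0.09834076 -0.00126258]
-0.092 (array([ 2.4,  0.1, -0.1]), array([-0.02, -0.04, -0.07]))
-0.086 (array([ 8.4,  0.3, -0.6]), array([-0.02, -0.04, -0.07]))
```

Emit:
move_arm(moves=[[2,0.1,-0.1,0,0,0],[4,0.2,-0.3,0,0,0],[6,0.3,-0.4,0,0,0],[7,0.3,-0.5,0,0,0],[8,0.3,-0.6,0,0,0],[8,0.3,-0.6,0,0,0],[8,0.3,-0.6,0,0,0]])

```text
time_s: 16.57
tool_pos: [0.5285, -0.2395, 0.0742]
tool_rot: [-90.2, -2.0, -0.8]
force: [-0.1, -0.4, -2.1]
grip_width: 0.0238
```

```bash
python3 st.py -.086
```

```text
[ 0.52846181 -0.23946633  0.07421622] [-90.15276966  -1.98197828  -0.79446261] [-0.06198854 -0.38880085 -2.0550908 ] 16.5667 [0.12547921 0.05928821 0.00734898]
bar rel nip mm: dx -86.3 dy -0.1 dz -0.0 bar dir [ 0.99514674 -0.09839609 -0.00108568]
-0.086 (array([0.3, 0. , 0. ]), array([-0.02, -0.05, -0.06]))
```

No contact yet, so I'll continue in 1 mm steps.

Emit:
move_arm(moves=[[0.5,0,0,0,0,0],[1,0,-0.1,0,0,0],[1.5,0,-0.1,0,0,0],[1.5,0,-0.1,0,0,0],[1.5,0,-0.1,0,0,0]])

```text
time_s: 16.98
tool_pos: [0.5289, -0.2395, 0.0738]
tool_rot: [-90.1, -1.9, -0.8]
force: [-5.1, 0.4, -2.9]
grip_width: 0.0236
```

```bash
python3 st.py
```

```text
[ 0.52887448 -0.23952932  0.07381601] [-90.12984804  -1.85624168  -0.80667077] [-5.06277301  0.44733147 -2.87346069] 16.9833 [0.27798997 0.98316374 0.07082309]
bar rel nip mm: dx -85.9 dy -0.1 dz -0.5 bar dir [ 0.99512226 -0.09859385 -0.00330614]
```

Contact at about 5 N, with the centre at -85.9 mm (expected -86). I'll hold there and check stability.

Emit:
move_arm(moves=[[0.3,0,0,0,0,0],[0.3,0,0,0,0,0],[0.3,0,0,0,0,0],[0.3,0,0,0,0,0],[0.3,0,0,0,0,0],[0.3,0,0,0,0,0],[0.3,0,0,0,0,0],[0.3,0,0,0,0,0],[0.3,0,0,0,0,0],[0.3,0,0,0,0,0]])

```text
time_s: 17.82
tool_pos: [0.529, -0.2395, 0.0738]
tool_rot: [-90.1, -1.8, -0.8]
force: [-5.0, 1.3, -2.2]
grip_width: 0.0234
```

```bash
python3 st.py
python3 - <<'E'
from h import *
barfit('wrist','pics/w12.png');
im,d=read_camera('top'); P=cloud(d,camera_info('top'))
m=(P[...,2]>.190)&(P[...,2]<.204)&(abs(P[...,0]-.65)<.06)&(abs(P[...,1]+.25)<.06)&(d>0)
print('dial',cv2.minAreaRect((P[m][:,:2]*1000).astype(np.float32)))
cv2.imwrite('pics/t12.png',cv2.resize(im[130:290,380:520,::-1],None,fx=3.7,fy=3.7,interpolation=cv2.INTER_CUBIC))
for t in ['pliers_center','round_tin_center','short_block_center']: print(t,[(np.round(x['point'],3),round(x['score'],2)) for x in models.spot_in(t,'top')[:2]])
o=env.get_obs();print(o['force'],o['joint_velocities'],o['time_s'])
E
```

```text
[ 0.52900654 -0.23954758  0.0737954 ] [-90.12966073  -1.83819883  -0.81205078] [-5.02748714  1.25576401 -2.17301042] 17.8167 [0.23732001 1.19379586 0.02099066]
bar rel nip mm: dx -85.7 dy -0.1 dz -0.6 bar dir [ 0.99511192 -0.09868716 -0.0036202 ]
wrist 6270 range [-36.5  32.4]
[[-34.5, 3.7, 23.6, -5.3], [-30.5, 3.4, 24.1, -5.7], [-26.5, 2.9, 23.9, -5.5], [-22.5, 2.7, 23.6, -5.5], [-18.5, 2.3, 23.8, -5.4], [-14.5, 1.9, 24.0, -5.2], [-10.5, 2.4, 26.2, -5.2], [-6.5, 0.6, 23.6, -5.0], [-3.3, 0.6, 23.6, -4.9], [15.1, -0.5, 21.9, -4.7], [17.5, -1.0, 24.1, -4.3], [21.5, -1.2, 23.8, -4.2], [25.5, -1.7, 23.9, -4.1], [29.4, -1.9, 23.5, -4.0], [31.7, 0.1, 19.6, -3.2]]
 z=-0.0886 x + 0.65 (-5.08 deg); y=0.0244 x + -4.82 (1.40 deg)
dial ((657.3906860351562, -249.81106567382812), (44.788429260253906, 13.260376930236816), 86.12792205810547)
pliers_center [(array([0.392, 0.249, 0.01 ]), 0.75)]
round_tin_center [(array([0.475, 0.306, 0.021]), 0.7)]
short_block_center [(array([ 0.475, -0.299,  0.021]), 0.59)]
[-4.81523676  0.58468042 -2.09358801] [-0.03044205  0.08971149 -0.03087593  0.08417934 -0.11201721 -0.12005828
  0.00861907] 18.0667
```

View pics/t12.png

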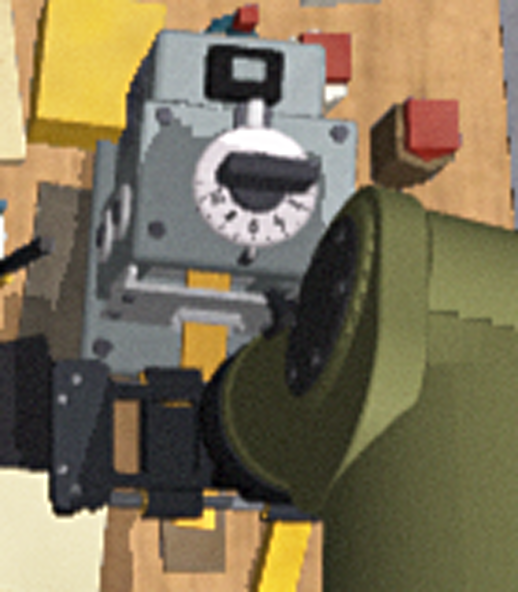

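The top view shows the bar through the guard and reaching the rolls (208,280), with the dial still at 6 (253,228). The force is steady at about 5 N, so I'm handing it in.

Run:
```python
from cell import env, job
print(job.sign_off()); o=env.get_obs(); print(o['force'],o['time_s'],o['grip_width'],o['tool_pos'])
```

```text
the job is handed in; nothing more can be done
None
the job is handed in; nothing more can be done
```

I turned the dial clockwise from 10 to 6. Then I took the bar off the block by its near end, passed it through the guard slot and pressed it lightly against the rolls. I handed the job in at about 18 s, still gripping the bar.

**Last checks**
- **Dial:** it reads 6 in the final top view, with the grip bar across the feed.
- **Bar position:** by the arm's pose, the bar's centre is 85.7 mm before the nip, 0.1 mm off sideways and 0.6 mm low. It is within about 0.01 rad of the feed direction.
- **Forces:** the bar pushes steadily on the rolls with about 5 N, and I set the grip to 55 N.
- **Pliers, tin and short block:** the detector put them within about 6 mm of where it first saw them, close to its own accuracy. The arm and gripper partly hid the short block.

**Deviations and disagreements**
- **Extra turn at the dial:** my first release call had a stray turn that I reversed in the next row. I checked the dial before going on, and it still read 6.
- **Bar skewed in the jaws:** it sat about 5° in yaw and 2° in pitch off the tool axes. I turned the tool to make up for it, and both cameras agreed on the angles.
- **Dial angle:** the final top view put the grip about 3° away from the earlier views. That is within that camera's noise, and the number at the pointer was still 6.

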